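# Index the dosing carousel to the next beaker and clamp it

### The job

The beaker under the funnel of the dosing carousel has had its share. Push the turntable round, counter-clockwise as seen from above, by just one station (the pegs on its rim are there for pushing), until it has clicked into its next resting position with the next beaker upright under the funnel; then swing the clamp lever round until it binds firmly, without forcing it, so that the turntable is held. Leave the beakers in their seats and do not shift the things lying round about.

Things in the scene. Friction and masses are not known exactly. Their poses are not given: they have to be found in the camera images.
- carousel: dosing carousel, fixed to the worktop: grey round base, radius 150 mm, 18 mm high. Origin: centre of its underside, on the turntable's axis; z up; x towards the column with the funnel (at the back as seen from the robot). All angles below count counter-clockwise from this x. Low blocks stand on it at 60 degrees (spring roller, 160 to 213 mm from the axis) and 270 degrees (clamp)
- deck_centre (a point): centre of the turntable's top face, 52 mm above the worktop; its axes turn with the turntable and start along the carousel's. The turntable is an aluminium disc of radius 136 mm with six ring seats on a circle of radius 76 mm (at 0, 60 .. degrees) and six upright pegs on a circle of radius 124 mm (at 30, 90 .. degrees)
- push_peg (a point): centre of the top, 84 mm above the worktop, of one of the six equal steel pegs (17 mm thick, 32 mm tall): the one at 90 degrees at the start, on the left seen from the robot; it turns with the turntable
- cover_centre (a point): centre of the top of the clear, fixed, round dust cover over the turntable: radius 122 mm, from 136 to 140 mm above the worktop. A gripper held upright strikes it; the pegs are reached by closed fingers that lean in from outside under its edge, some 30 to 45 degrees from vertical
- turntable (a joint): turntable angle in rad, counter-clockwise positive; 0 at the start, resting in a notch; next resting position 1.047. A push of 12 to 18 N at a peg takes it out of the notch (first 5 degrees), then 1 to 4 N turn it; it stays where left; within about 4 degrees of the next notch the roller pulls it in, 60 degrees on. Going past takes the same push again
- funnel_tip (a point): lower end of the fixed white funnel, 131 mm above the worktop, over the filling station: 76 mm from the turntable's axis along the carousel's x
- clamp_lever (a joint): lever angle in rad, counter-clockwise positive and tightening; starts loose at 0 to 0.25, end of travel 1.7; at 0 it points to 190 degrees. It turns with a steady 3 to 4 N at the knob and stays where left. It starts to grip at 0.3 to 0.95 (pad wear; not to be seen, only felt): over the next 0.2 rad the push rises to about 7 N, then it stands firm; 9 to 20 N there clamps it firmly, over 35 N strains it
- clamp_axis (a point): point on the lever's upright axis, 66 mm above the worktop, 190 mm from the turntable's axis at 270 degrees; the block under it is 40 mm wide and 60 mm high. The lever's arm is 13 mm wide, 74 to 83 mm high
- lever_knob (a point): centre of the top of the lever's black knob, 28 mm thick, from 86 to 116 mm above the worktop, 75 mm from the lever's axis; it moves with the lever
- clamp_pad (a joint): squeeze of the clamp's rubber pad between its screw and the turntable's rim, in m: 0 while loose, 0.0015 fully squeezed; each rad of the lever moves the pad 8 mm
- beaker_1: plain steel beaker, 68 mm wide at the rim, 60 mm at the foot, 74 mm high, loose in its seat (a ring 8 mm high, 65 mm inside); origin at the centre of its underside, z up; at the start one station on from the funnel (60 degrees counter-clockwise)
- beaker_2: plain steel beaker, 68 mm wide at the rim, 60 mm at the foot, 74 mm high, loose in its seat (a ring 8 mm high, 65 mm inside); origin at the centre of its underside, z up; at the start under the funnel
- beaker_3: plain steel beaker, 68 mm wide at the rim, 60 mm at the foot, 74 mm high, loose in its seat (a ring 8 mm high, 65 mm inside); origin at the centre of its underside, z up; the next one: at the start one station before the funnel (60 degrees clockwise)
- beaker_4: plain steel beaker, 68 mm wide at the rim, 60 mm at the foot, 74 mm high, loose in its seat (a ring 8 mm high, 65 mm inside); origin at the centre of its underside, z up; at the start two stations before the funnel (120 degrees clockwise)
- scoop: steel scoop, 40 x 191 x 26 mm, lying in front on the right, a bystander; origin under its middle
- cleaning_brush: flat brush with black handle, 44 x 178 x 12 mm, lying in front on the left, a bystander; origin under its middle
- tape_roll: roll of tape, 96 mm across, 25 mm high, lying on the left, a bystander; origin under its middle

How it is judged:
By the outcome, as a careful person would: the job done as asked, in the order asked, and still so for the second after the job is handed in, with the robot touching nothing.
It also fails if it takes over 70 s, if anything falls off the work surface, if the arm or the gripper's body presses on something with over 40 N, if the wrist force passes 120 N, or if a joint passes its speed limit or range.

### The arm

A 6-joint arm with a two-finger parallel gripper is mounted at the origin on a cart in front of the work surface, level with it; the furniture and walls round the work are solid. World frame = base frame: x ahead of the robot, y to its left, z up, the work surface at z = 0. Lengths are in m, angles in degrees, forces in N, time in s.
With the tool pointing down it reaches from about 0.4 to 0.825 m from the base axis. Payload 7 kg.
Tool frame: the origin (TCP) lies midway between the tips of the shut fingers; the grasp point (between the pads) lies 19 mm behind it; z points along the fingers, y is the direction in which the jaws open and shut (so a half turn about z gives the same grasp; the last joint's range is limited). The gripper opens to 88 mm and grips with 3 to 60 N. Pads are 19 mm wide; open, the fingers measure 130 mm over their backs; the gripper's body (78 mm by 193 mm) begins 47 mm behind the grasp point.
Start: joints at [-54.941, 20.546, 0.682, 0, -70.136, -16.507], TCP at [0.215, -0.64, 0.227] pointing down, gripper open.
Joint ranges: [-176.03, 176.03], [-82.01, 121.73], [-58.28, 71.71], [-173.87, 95.51], [-174.79, -0.11], [-173.66, 173.66]. Speed limits (degrees/s): [136.94, 136.94, 172.46, 180, 180, 180].

### API

Orientations are given as a 3x3 rotation matrix whose columns are the frame's x, y, z axes.
In Python, from rig import robot gives the robot as it stands. Calls block until the motion is done:
- robot.goto(position, orientation): joint-space move of the TCP to a pose.
- robot.servo_line(position, ori=None, speed=0.15): straight line of the TCP; ori=None keeps the orientation; speed is the mean speed in m/s.
- robot.movej(angles): joint-space move.
- robot.move_gripper(opening): opening from 0.0 (shut) to 1.0 (fully open); the grip force is fixed at half the most; returns when the fingers have stopped.
- robot.dwell(seconds).
- robot.ik(position, orientation): joint angles nearest the present ones, or None.
- robot.grab_frame(name): name is "scene" or "top" or "wrist"; returns (picture, depth): 480x640x3 uint8, red, green, blue; 480x640 float32, m along the optical axis (not along the pixel's ray), 0 where there is no reading.
- robot.camera_info(name): a dict with "vfov" (degrees; the focal length in pixels is half the picture's height over the tangent of half this angle, whatever the lens; pixels are square), "cx", "cy" (the principal point, pixels), "k1" (the pictures are not rectified: a ray, as slopes to the right and down, at radius r is drawn at 1 + k1 r^2 times it, then the intrinsics apply), "view" (4x4, takes a point from world to camera coordinates); the wrist camera has in their place "T_tool_cam" (4x4, takes a point from camera to tool coordinates, whose origin is the TCP and whose axes are the flange's). Camera axes: x right, y down, z forward; pixel columns grow to the right and rows downward; lengths in m; the calibration is good to about 2 mm. A picture is of the moment at which its call begins: read the wrist's pose just before it. camera_info takes no time and is no camera call.
A pose or a line that the arm cannot do raises robot.Unreachable and nothing moves.
- robot.job_done(): hands the job in, once; it reports no verdict.
Readings, each from a call of its own:
- robot.read_t(): time.
- robot.read_qpos(): joint angles.
- robot.read_qvel(): joint speeds.
- robot.read_effort(): joint torques, N m.
- robot.read_position(): TCP position.
- robot.read_tcp_rot(): TCP orientation.
- robot.read_force(): force on the tool from outside, world axes, zero at the start.
- robot.read_ft_torque(): the same for the moment, N m.
- robot.read_grip_width(): opening from 0.0 (shut) to 1.0 (fully open).
Only numpy, scipy, OpenCV 4.12 (cv2) and the standard library are available. Lean on these libraries where they do the work, as an engineer would, in place of code of your own. Each camera call takes 0.05 s, during which the arm holds its last target.

## Working session

There is one attempt and no reset: what is moved stays moved. The work goes in short steps, each a Python script; the robot and the scene stay as the last script left them, time stands still between calls to the robot, and variables do not carry over. Pictures are saved under pics/ and viewed, and the job is handed in when it is done.

```bash
ls; mkdir -p pics; python3 - <<'E'
from rig import robot
import cv2
for n in("scene","top","wrist"):
    p,d=robot.grab_frame(n); cv2.imwrite(f"pics/a_{n}.png",p[:,:,::-1]); i=robot.camera_info(n); print(n,i)
    import numpy as np; np.save(f"pics/a_{n}_d.npy",d)
print(robot.read_t(),robot.read_force(),robot.read_tcp_rot())
E
```

```text
pics
scene {'vfov': 48.197242781711516, 'cx': 316.7811821636797, 'cy': 237.86363879232192, 'k1': -0.07870937160964377, 'view': array([[-0.55897477, -0.82914289,  0.00832281,  0.29589577],
       [-0.49027916,  0.3223984 , -0.80974416,  0.36728486],
       [ 0.66871036, -0.45670706, -0.58672406,  1.09859929],
       [ 0.        ,  0.        ,  0.        ,  1.        ]])}
top {'vfov': 43.33693404229887, 'cx': 317.282696184154, 'cy': 239.1203338485105, 'k1': -0.1451328951758664, 'view': array([[-0.23406287, -0.97219914,  0.00658816,  0.10940406],
       [-0.84103392,  0.19907529, -0.50302185,  0.48635712],
       [ 0.48772587, -0.1232796 , -0.86424859,  1.48135208],
       [ 0.        ,  0.        ,  0.        ,  1.        ]])}
wrist {'vfov': 65.61978543956567, 'cx': 321.85299466167913, 'cy': 241.17354272286937, 'k1': -0.016820573938811038, 'T_tool_cam': array([[ 4.89475233e-04, -9.65522578e-01, -2.60318867e-01,
         7.01063822e-02],
       [ 9.99998416e-01,  9.18063241e-04, -1.52480814e-03,
         2.09543268e-04],
       [ 1.71122587e-03, -2.60317708e-01,  9.65521498e-01,
        -1.57236719e-01],
       [ 0.00000000e+00,  0.00000000e+00,  0.00000000e+00,
         1.00000000e+00]])}
0.15 [-0.09741664 -0.33687489  0.21930449] [[-9.48060555e-01 -3.18089493e-01 -5.08342733e-04]
 [-3.18089878e-01  9.48059863e-01  1.15106122e-03]
 [ 1.15798863e-04  1.25297442e-03 -9.99999208e-01]]
```

View pics/a_scene.png

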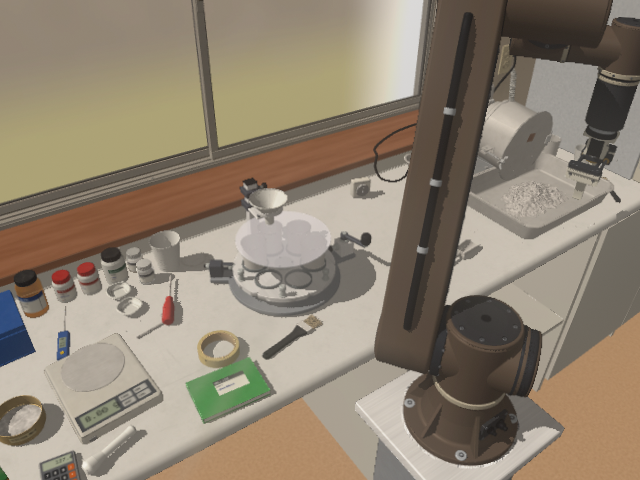

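View pics/a_top.png

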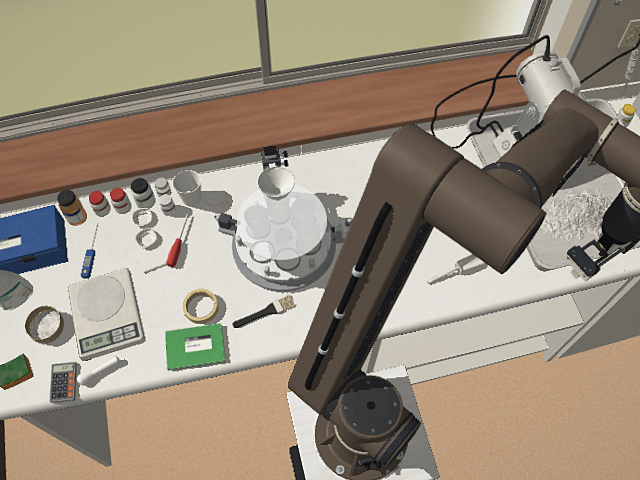

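The scene picture shows the carousel at about (285,265), its funnel at (268,205), the clamp knob at (363,239) and the spring roller at (218,268). The top picture shows the cover at about (284,222).

```bash
cat > h.py <<'E'
from rig import robot
import numpy as np, cv2
def K(i):
    f=240/np.tan(np.radians(i['vfov']/2)); return np.array([[f,0,i['cx']],[0,f,i['cy']],[0,0,1]]),np.array([i['k1'],0,0,0,0.])
def view(name):
    i=robot.camera_info(name)
    if 'view' in i: return i,np.array(i['view'])
    T=np.eye(4);T[:3,:3]=robot.read_tcp_rot();T[:3,3]=robot.read_position()
    return i,np.linalg.inv(T@np.array(i['T_tool_cam']))
def proj(i,V,P):
    k,d=K(i); P=np.atleast_2d(P)
    return cv2.projectPoints(P.astype(float),cv2.Rodrigues(V[:3,:3])[0],V[:3,3].copy(),k,d)[0][:,0]
def ray(i,V,uv):
    k,d=K(i); s=cv2.undistortPoints(np.array([[uv]],float),k,d)[0,0]
    R=V[:3,:3]; return -R.T@V[:3,3], R.T@np.array([s[0],s[1],1])
def atz(i,V,uv,z):
    o,r=ray(i,V,uv); return o+r*(z-o[2])/r[2]
def tri(obs):
    A=np.zeros((3,3));b=np.zeros(3)
    for i,V,uv in obs:
        o,r=ray(i,V,uv); r=r/np.linalg.norm(r); M=np.eye(3)-np.outer(r,r); A+=M;b+=M@o
    return np.linalg.solve(A,b)
def snap(name,fn):
    i,V=view(name); p,d=robot.grab_frame(name); cv2.imwrite(f"pics/{fn}.png",p[:,:,::-1]); np.savez(f"pics/{fn}.npz",d=d,V=V); return i,V,p,d
E
python3 - <<'E'
from h import *
i,V=view("scene"); j,W=view("top")
for a in [(285,240)]: print(atz(i,V,a,.14))
print(atz(j,W,(284,222),.14), tri([(i,V,(268,200)),(j,W,(276,180))]))
print('knob',atz(i,V,(363,239),.116))
d=np.load("pics/a_top_d.npy"); print(d[222,284])
for k in range(6): pass
E
```

```text
[0.55852855 0.07849666 0.14      ]
[0.56589732 0.06954245 0.14      ] [0.66108968 0.06761736 0.20239226]
knob [ 0.47886212 -0.11045069  0.116     ]
1.6372863
```

```bash
python3 - <<'E'
from h import *
R=np.array([[-1,0,0],[0,1,0],[0,0,-1.]])
t=robot.read_t()
robot.goto([0.47,-0.10,0.36],R); print(robot.read_t()-t)
snap("wrist","b_w1")
robot.goto([0.45,0.14,0.36],R); print(robot.read_t()-t)
snap("wrist","b_w2")
snap("top","b_top");snap("scene","b_scene")
print(robot.read_position(),robot.read_qpos())
E
```

```text
2.1917
3.1917
[0.45031502 0.13885404 0.36003099] [ 4.11598362e+01 -2.76735041e+00 -1.04088450e+01  6.15182227e-03
 -8.23615546e+01 -1.31262248e+02]
```

View pics/b_w1.png

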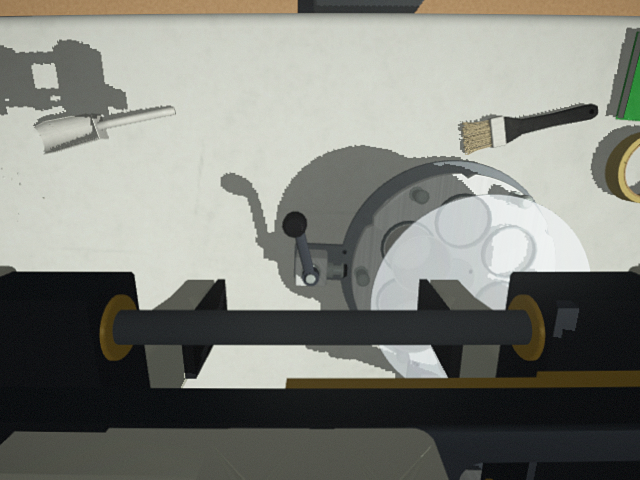

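View pics/b_w2.png

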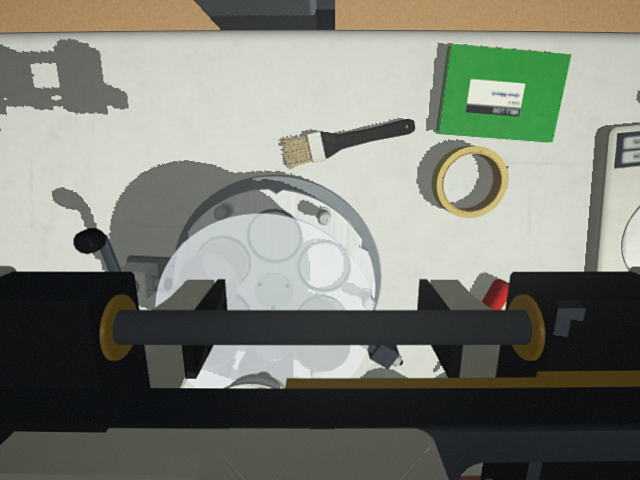

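View pics/b_top.png

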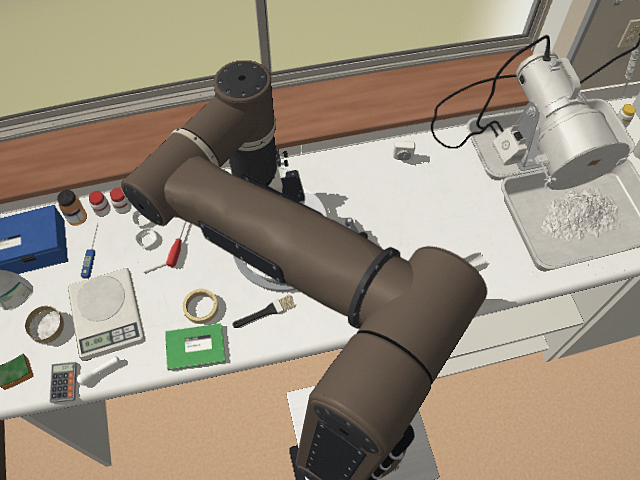

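View pics/b_scene.png

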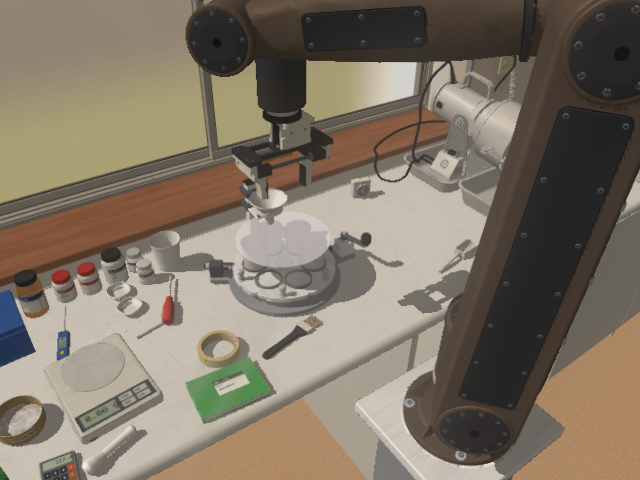

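w1 shows the knob at (294,224), the clamp pivot at (310,279) and pegs at (420,196) and (362,277). w2 shows the knob at (88,241), pegs at (224,211) and (324,216), and the bystanders above the carousel. I'll zoom in for accuracy.

```bash
python3 - <<'E'
import cv2,numpy as np
a=cv2.imread("pics/b_w1.png")[150:300,270:470]; b=cv2.imread("pics/b_w2.png")[150:300,60:400]
cv2.imwrite("pics/c1.png",cv2.resize(a,None,fx=4,fy=4,interpolation=cv2.INTER_CUBIC))
cv2.imwrite("pics/c2.png",cv2.resize(b,None,fx=2.35,fy=2.35,interpolation=cv2.INTER_CUBIC))
c=cv2.imread("pics/a_scene.png")[170:320,195:385]
cv2.imwrite("pics/c3.png",cv2.resize(c,None,fx=4,fy=4,interpolation=cv2.INTER_CUBIC))
c=cv2.imread("pics/a_top.png")[140:300,205:355]
cv2.imwrite("pics/c4.png",cv2.resize(c,None,fx=3.75,fy=3.75,interpolation=cv2.INTER_CUBIC))
E
```

```text
(no output)
```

View pics/c1.png

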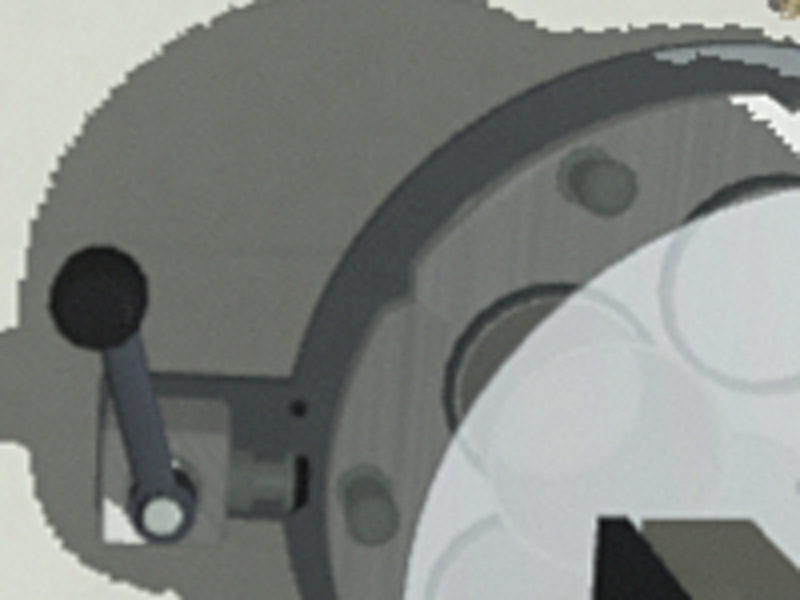

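View pics/c2.png

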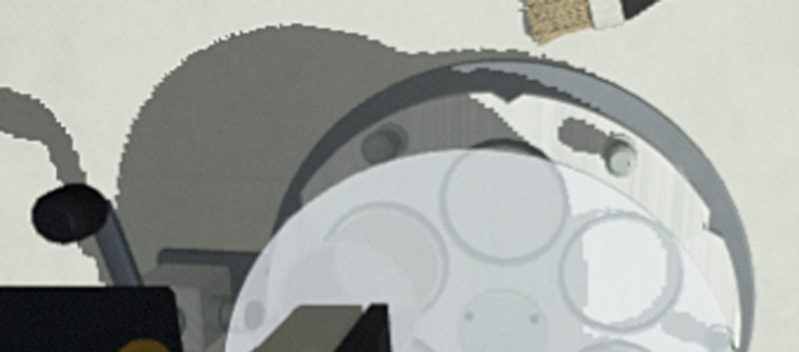

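View pics/c3.png

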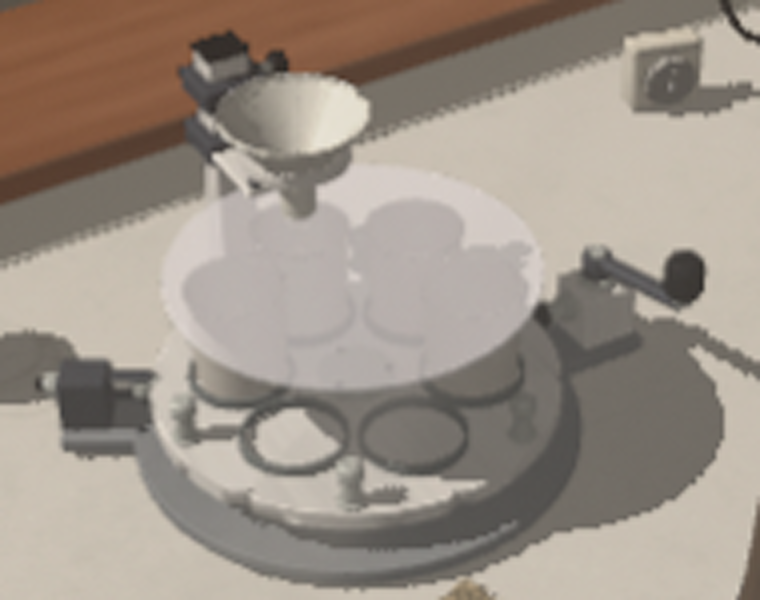

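View pics/c4.png

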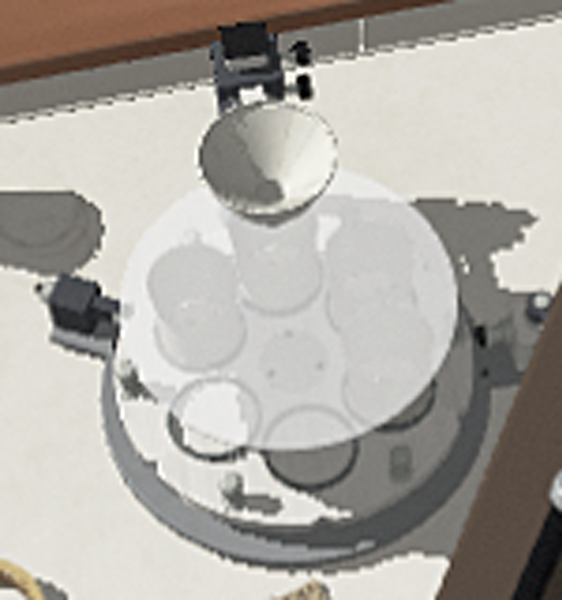

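```bash
cat > fit.py <<'E'
from h import *
from scipy.optimize import least_squares
I={n:robot.camera_info(n) for n in("scene","top","wrist")}
V={"scene":np.array(I["scene"]["view"]),"top":np.array(I["top"]["view"]),"w1":np.load("pics/b_w1.npz")["V"],"w2":np.load("pics/b_w2.npz")["V"]}
cam=lambda n:(I["wrist"] if n[0]=="w" else I[n],V[n])
obs=[("scene",90,(240,270.5)),("scene",150,(282.5,285.5)),("scene",210,(325.5,269.5)),
("top",90,(239.7,240.5)),("top",150,(266.9,268.5)),("top",210,(311.9,261.3)),
("w1",210,(422,197)),("w1",270,(363.5,280)),("w2",210,(223,212.6)),("w2",150,(324.7,216.8))]
for a in (150,210): print(a,tri([(*cam(n),uv) for n,b,uv in obs if b==a]))
print('knob top',tri([(*cam("w1"),(294.7,224.5)),(*cam("w2"),(88,240)),]), tri([(*cam("w1"),(294.7,224.5)),(*cam("scene"),(366,235))]))
def P(p,r,a,z): a=p[2]+np.radians(a); return np.array([p[0]+r*np.cos(a),p[1]+r*np.sin(a),z])
def res(p): 
    return np.concatenate([(proj(*cam(n),P(p,.124,a,.084))[0]-uv)*(1 if n[0]=='w' else 1) for n,a,uv in obs])
s=least_squares(res,[.563,.074,0],x_scale=[.1,.1,.1]); print(s.x,np.degrees(s.x[2])); print(res(s.x).reshape(-1,2).round(1))
p=s.x
print('axis',P(p,.19,270,.066)); print('knob z',atz(*cam("w1"),(294.7,224.5),.116))
for n,f in (("w1","b_w1"),("w2","b_w2"),("scene","a_scene"),("top","a_top")):
    im=cv2.imread(f"pics/{f}.png")
    for r,z,c in((.15,.018,(0,0,255)),(.136,.052,(0,255,0)),(.122,.14,(255,0,0))):
        q=proj(*cam(n),np.array([P(p,r,a,z) for a in range(0,361,5)])); cv2.polylines(im,[q.round().astype(int)],False,c,1)
    for a in range(30,360,60):
        q=proj(*cam(n),P(p,.124,a,.084))[0]; cv2.circle(im,tuple(q.round().astype(int)),2,(255,0,255),-1)
    cv2.imwrite(f"pics/ov_{n}.png",im)
t=np.hstack([cv2.imread("pics/ov_w1.png")[130:380,250:600],cv2.imread("pics/ov_scene.png")[150:400,180:530]])
cv2.imwrite("pics/ov.png",t)
E
python3 fit.py
```

```text
150 [0.46743378 0.14138183 0.08433571]
210 [0.46368168 0.01805064 0.07969816]
knob top [ 0.49105429 -0.131831    0.10418753] [ 0.49006778 -0.13045591  0.11406779]
[ 0.57200414  0.07570833 -0.04076288] -2.335540814984258
[[ 0.5 -0.5]
 [ 0.2  0.3]
 [ 0.5 -0.4]
 [-1.7 -1.9]
 [-0.8  0.2]
 [-0.5 -0.3]
 [ 1.9 -0.9]
 [ 0.9  0.3]
 [-3.2  0. ]
 [-0.1  0.1]]
axis [ 0.56426134 -0.11413384  0.066     ]
knob z [ 0.48902785 -0.13089387  0.116     ]
```

View pics/ov.png

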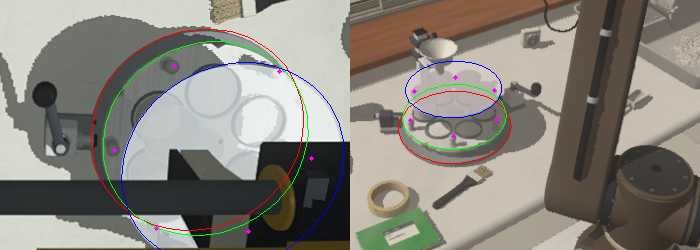

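The residuals are 0–3 px. The knob-to-axis distance measures 76.6 mm against 75 given, so the lever stands at about 0.09 rad. The overlay circles match the base, disc and cover. Next I'll check the roller block's height and whether the leaning push is reachable.

```bash
cat >> h.py <<'E'
C=np.array([.572,.0757]); YAW=-.0408
def pose(th,rad,tan,z,lean,flip):
    """th: carousel-frame angle deg of the peg; rad/tan: TCP in peg's radial frame"""
    a=np.radians(th)+YAW; u=np.array([np.cos(a),np.sin(a),0]); t=np.array([-np.sin(a),np.cos(a),0])
    p=np.array([*C,0])+rad*u+tan*t; p[2]=z
    L=np.radians(lean); Z=-np.sin(L)*u-np.cos(L)*np.array([0,0,1.])
    Y=t*flip; X=np.cross(Y,Z); return p,np.column_stack([X,Y,Z])
E
python3 - <<'E'
from h import *
i,V=view("scene"); j,W=view("top")
print('roller blk',tri([(i,V,(216.2,262)),(j,W,(224.2,217.3))]))
for flip in(1,-1):
  for base in (90,150,210):
    print(flip,base)
    for d in (0,15,30,45,58):
      for back in (0,.1):
        p,R=pose(base+d,.121,-.03,.066,43,flip); q=robot.ik(p-back*R[:,2],R); print(d,back,None if q is None else np.round(q,0), R[2,0].round(2))
E
```

```text
roller blk [0.67000649 0.22597571 0.05978778]
1 90
0 0 [ 49.  41. -11.  26. -76. -67.] 0.68
0 0.1 [ 53.  40.  -0.  23. -87. -64.] 0.68
15 0 [ 54.  35. -25.  34. -66. -66.] 0.68
15 0.1 [ 59.  33. -16.  29. -77. -62.] 0.68
30 0 [ 58.  29. -40.  45. -56. -68.] 0.68
30 0.1 [ 66.  25. -32.  36. -67. -62.] 0.68
45 0 [ 58.  22. -55.  63. -48. -73.] 0.68
45 0.1 [ 71.  17. -47.  45. -59. -63.] 0.68
58 0 None 0.68
58 0.1 None 0.68
1 150
0 0 None 0.68
0 0.1 None 0.68
15 0 None 0.68
15 0.1 None 0.68
30 0 None 0.68
30 0.1 None 0.68
45 0 None 0.68
45 0.1 None 0.68
58 0 None 0.68
58 0.1 None 0.68
1 210
0 0 [  -5.    3.  -42.  -73.  -22. -173.] 0.68
0 0.1 None 0.68
15 0 [ -15.    9.  -35.  -65.  -40. -161.] 0.68
15 0.1 [ -21.   -2.  -35.  -54.  -49. -172.] 0.68
30 0 [ -19.   16.  -27.  -57.  -52. -154.] 0.68
30 0.1 [ -26.    9.  -24.  -50.  -62. -160.] 0.68
45 0 [ -19.   23.  -17.  -50.  -63. -150.] 0.68
45 0.1 [ -25.   18.  -13.  -45.  -73. -153.] 0.68
58 0 [ -17.   29.   -8.  -45.  -72. -146.] 0.68
58 0.1 [ -23.   25.   -2.  -41.  -81. -148.] 0.68
-1 90
0 0 [ 49.  41. -11.  26. -76. 113.] -0.68
0 
[... 259 characters left out ...]
8
45 0.1 [ 71.  17. -47.  45. -59. 117.] -0.68
58 0 None -0.68
58 0.1 None -0.68
-1 150
0 0 None -0.68
0 0.1 None -0.68
15 0 None -0.68
15 0.1 None -0.68
30 0 None -0.68
30 0.1 None -0.68
45 0 None -0.68
45 0.1 None -0.68
58 0 [ -2.   2. -43. -74. -19.   4.] -0.68
58 0.1 None -0.68
-1 210
0 0 [ -5.   3. -42. -73. -22.   7.] -0.68
0 0.1 None -0.68
15 0 [-15.   9. -35. -65. -40.  19.] -0.68
15 0.1 [-21.  -2. -35. -54. -49.   8.] -0.68
30 0 [-19.  16. -27. -57. -52.  26.] -0.68
30 0.1 [-26.   9. -24. -50. -62.  20.] -0.68
45 0 [-19.  23. -17. -50. -63.  30.] -0.68
45 0.1 [-25.  18. -13. -45. -73.  27.] -0.68
58 0 [-17.  29.  -8. -45. -72.  34.] -0.68
58 0.1 [-23.  25.  -2. -41. -81.  32.] -0.68
```

```bash
cat >> h.py <<'E'
def ppose(th,psi,lean,z=.066,w=.0295,e=.003,flip=1,back=0):
    """TCP pose with the closed fingers' +t side against the peg at carousel angle th; tool azimuth psi"""
    f=lambda a:(np.array([np.cos(a),np.sin(a),0]),np.array([-np.sin(a),np.cos(a),0]))
    a=np.radians(th)+YAW; b=np.radians(psi)+YAW; u,t=f(b)
    p=np.array([*C,0])+.124*f(a)[0]-e*u-w*t; p[2]=z
    L=np.radians(lean); Z=-np.sin(L)*u-np.cos(L)*np.array([0,0,1.]); Y=t*flip
    return p-back*Z,np.column_stack([np.cross(Y,Z),Y,Z])
E
python3 - <<'E'
from h import *
for th in (148,150):
 for psi in (125,130,135):
  for lean in (37,40,43,46):
   r=[]
   for b in (0,.06):
    p,R=ppose(th,psi,lean,back=b); q=robot.ik(p,R); r.append(None if q is None else np.round(q,0))
   a=np.radians(th-psi); L=np.radians(lean); clear=.124*np.cos(a)-.003+.066*np.sin(L)-.039*np.cos(L)-.122
   print(th,psi,lean,round(clear*1000,1),*r)
E
```

```text
148 125 37 -2.3 [ 58.  21. -51.  47. -48. -67.] [ 64.  17. -45.  39. -55. -62.]
148 125 40 1.7 [ 59.  22. -51.  49. -49. -70.] [ 65.  19. -46.  40. -57. -65.]
148 125 43 5.6 [ 60.  23. -51.  51. -51. -73.] [ 66.  20. -46.  42. -58. -67.]
148 125 46 9.5 [ 61.  25. -52.  52. -53. -75.] [ 68.  22. -47.  43. -60. -70.]
148 130 37 1.5 [ 57.  19. -54.  53. -45. -67.] [ 64.  16. -49.  42. -53. -61.]
148 130 40 5.5 [ 58.  20. -54.  55. -47. -71.] [ 66.  17. -50.  44. -54. -65.]
148 130 43 9.4 [ 59.  22. -55.  57. -49. -74.] [ 67.  19. -50.  46. -56. -68.]
148 130 46 13.3 [ 61.  23. -55.  58. -51. -77.] [ 68.  20. -51.  47. -58. -71.]
148 135 37 4.4 [ 56.  18. -57.  60. -43. -68.] [ 65.  14. -52.  46. -50. -61.]
148 135 40 8.4 [ 57.  19. -58.  62. -45. -72.] [ 66.  15. -53.  49. -52. -65.]
148 135 43 12.3 None [ 68.  17. -54.  50. -53. -68.]
148 135 46 16.2 None [ 69.  18. -55.  52. -55. -71.]
150 125 37 -4.0 [ 58.  20. -51.  48. -47. -67.] [ 64.  17. -46.  39. -55. -62.]
150 125 40 -0.1 [ 59.  22. -52.  49. -49. -70.] [ 65.  19. -46.  40. -57. -65.]
150 125 43 3.9 [ 60.  23. -52.  51. -51. -73.] [ 67.  20. -47.  42. -58. -68.]
150 125 46 7.8 [ 61.  25. -52.  52. -53. -76.] [ 68.  22. -47.  43. -60. -70.]
150 130 37 0.1 [ 57.  19. -54.  53. -45. -68.] [ 65.  15. -49.  42. -53. -61.]
150 130 40 4.1 [ 58.  20. -55.  55. -47. -71.] [ 66.  17. -50.  44. -54. -65.]
150 130 43 8.0 [ 59.  22. -55.  57. -49. -74.] [ 67.  18. -51.  46. -56. -68.]
150 130 46 11.9 [ 61.  23. -56.  58. -51. -77.] [ 69.  20. -51.  47. -57. -71.]
150 135 37 3.3 [ 56.  17. -58.  60. -43. -68.] [ 65.  13. -53.  46. -50. -61.]
150 135 40 7.3 None [ 66.  15. -54.  49. -52. -65.]
150 135 43 11.3 None [ 68.  16. -55.  50. -53. -68.]
150 135 46 15.2 None [ 69.  18. -55.  52. -55. -72.]
```

```bash
python3 - <<'E'
from h import *
t=robot.read_t()
robot.move_gripper(0); print(robot.read_t()-t)
robot.goto(*ppose(90,90,44,w=.042,back=.22)); print(robot.read_t()-t)
p,R=ppose(90,90,44,w=.042,back=.05); robot.servo_line(p,R,.15); print(robot.read_t()-t, robot.read_force())
snap("wrist","d_w"); snap("scene","d_s"); snap("top","d_t"); print(robot.read_t(),robot.read_position()-p)
E
```

```text
1.4249999999999998
2.625
3.9083000000000006 [0.20048302 0.12628857 0.26704836]
7.55 [0.00020805 0.00075185 0.00039735]
```

View pics/d_w.png

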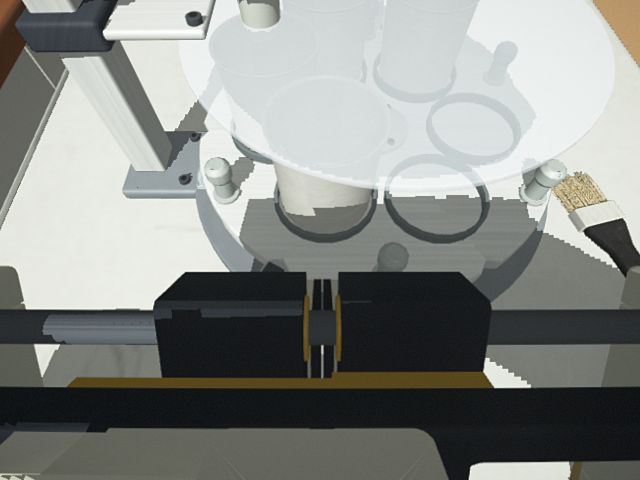

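View pics/d_s.png

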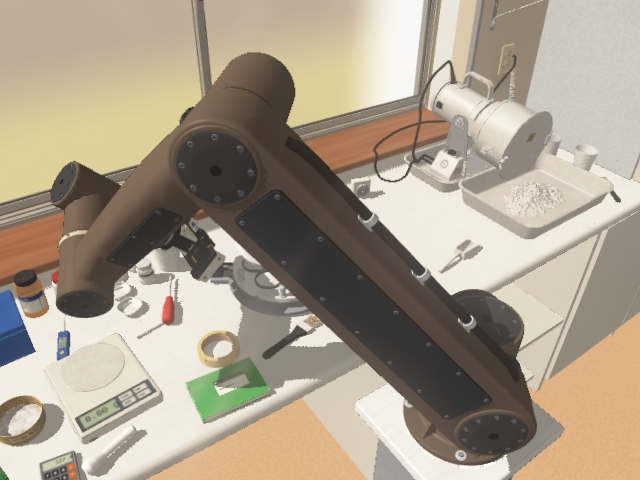

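The wrist view shows the 90° peg's head at about (393,258), just right of the finger line, with the gap clear for insertion. Beaker_1 stands behind it at (325,190).

```bash
python3 - <<'E'
from h import *
i,_=view("wrist"); V=np.load("pics/d_w.npz")["V"]
for a in (30,90,150): 
    A=np.radians(a)+YAW; print(a,proj(i,V,np.array([C[0]+.124*np.cos(A),C[1]+.124*np.sin(A),.084]))[0])
p,R=ppose(90,90,44,w=.042); robot.servo_line(p,R,.06); print(robot.read_force(),robot.read_position()-p)
F0=robot.read_force()
# feel for the peg
for w in np.arange(.040,.004,-.002):
    p,R=ppose(90,90,44,w=w); robot.servo_line(p,R,.03); f=robot.read_force()-F0
    print(round(w,3),f.round(2))
    if np.linalg.norm(f)>2.5: break
print(robot.read_t(),robot.read_position()-p)
snap("wrist","e_w")
E
```

```text
30 [217.93358902 165.10564374]
90 [399.73745674 253.4148328 ]
150 [560.41096559 165.31529458]
[ 0.30349314 -0.36980671 -0.15966152] [0.00027491 0.00031772 0.0002513 ]
0.04 [0.68 0.13 0.47]
0.038 [0.84 0.27 0.68]
0.036 [-0.59  0.33  0.89]
0.034 [-0.52  0.66 -0.37]
0.032 [-1.1  -0.03 -0.19]
0.03 [-1.01 -0.72 -0.77]
0.028 [-0.05  1.28 -0.28]
0.026 [ 4.94 -1.63 -1.89]
10.5333 [8.69882698e-04 6.32376777e-05 7.76744197e-05]
```

View pics/e_w.png

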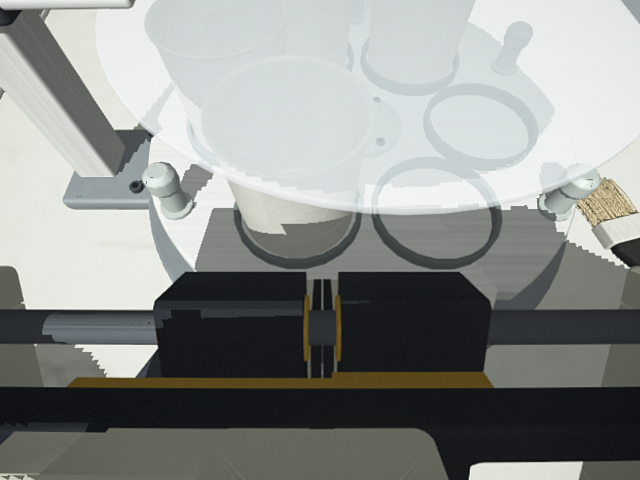

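```bash
cat >> h.py <<'E'
def psi_of(th): return 90+40*(th-90)/58
def push(ths,w,F0,speed=.04,fmax=26):
    for th in ths:
        p,R=ppose(th,psi_of(th),44,w=w); robot.servo_line(p,R,speed)
        f=robot.read_force()-F0; a=np.radians(psi_of(th))+YAW; t=np.array([-np.sin(a),np.cos(a),0])
        print(round(th,1),'ft',round(f@t,1),f.round(1),round(robot.read_t(),2))
        if np.linalg.norm(f)>fmax: print('STOP'); return th
    return th
E
python3 - <<'E'
from h import *
F0=np.array([.3,-.37,-.16])
th=push([91,92.5,94,95.5,97,98.5,100,103,106],.0262,F0)
E
```

```text
91 ft -7.7 [ 7.6 -2.9 -2.1] 10.83
92.5 ft -8.1 [ 8.  -2.1 -2.7] 11.08
94 ft -0.5 [ 0.5  0.1 -0.9] 11.33
95.5 ft -0.7 [0.7 0.5 0.6] 11.58
97 ft 0.2 [-0.3  1.1 -0.8] 11.83
98.5 ft -0.3 [ 0.3  1.3 -0.1] 12.08
100 ft 0.3 [-0.3  0.2 -0.3] 12.33
103 ft 0.1 [-0.2  0.7  0.7] 12.64
106 ft 0.4 [-0.4 -0.3 -0.5] 12.95
```

```bash
python3 - <<'E'
from h import *
snap("wrist","f_w"); snap("scene","f_s")
i,_=view("wrist"); V=np.load("pics/f_w.npz")["V"]
for a in (30,90,150): 
  for d in (0,5,10,15,20):
    A=np.radians(a+d)+YAW; print(a,d,proj(i,V,np.array([C[0]+.124*np.cos(A),C[1]+.124*np.sin(A),.084]))[0].round())
E
```

```text
30 0 [126. 140.]
30 5 [129. 155.]
30 10 [133. 170.]
30 15 [140. 185.]
30 20 [149. 199.]
90 0 [301. 286.]
90 5 [327. 289.]
90 10 [353. 291.]
90 15 [379. 290.]
90 20 [405. 287.]
150 0 [553. 205.]
150 5 [562. 191.]
150 10 [568. 176.]
150 15 [572. 161.]
150 20 [574. 146.]
```

View pics/f_w.png

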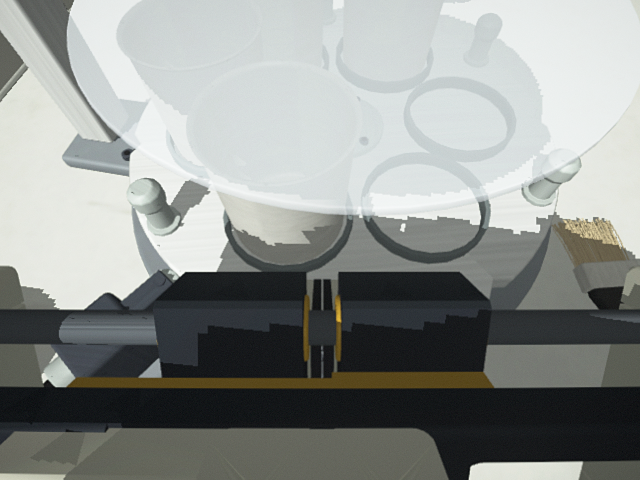

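View pics/f_s.png

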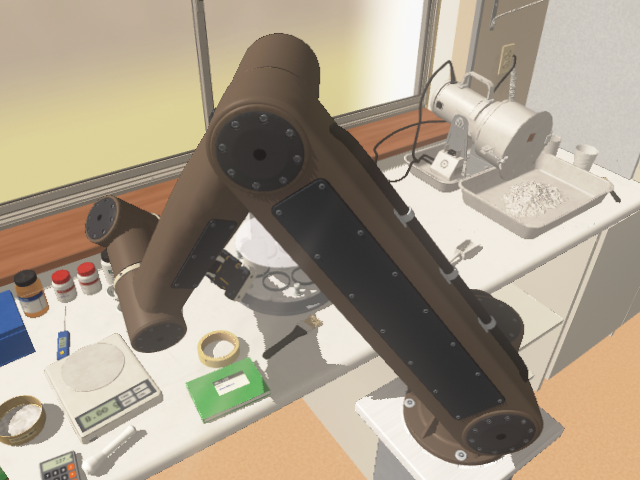

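The turntable is following: both visible pegs, at (147,190) and (565,160), read about 16° of turn, and the commanded contact angle is 16°. I'll keep pushing.

```bash
python3 - <<'E'
from h import *
F0=np.array([.3,-.37,-.16])
th=push(list(np.arange(109,140,3.)),.0262,F0)
snap("wrist","g_w"); snap("top","g_t")
i,_=view("wrist"); V=np.load("pics/g_w.npz")["V"]
for a in (30,90,150,210): 
  for d in (45,50,55):
    A=np.radians(a+d)+YAW; print(a,d,proj(i,V,np.array([C[0]+.124*np.cos(A),C[1]+.124*np.sin(A),.084]))[0].round())
E
```

```text
109.0 ft 0.3 [-0.3 -0.1 -0.5] 13.36
112.0 ft -0.3 [0.3 0.  0.6] 13.67
115.0 ft 0.8 [-1.   0.8  0.6] 13.97
118.0 ft 0.2 [-0.4  0.8 -0.1] 14.28
121.0 ft -0.4 [-0.1  1.5  0.1] 14.59
124.0 ft 0.0 [-0.2  0.4  1.1] 14.9
127.0 ft -0.3 [0.1 0.5 0.6] 15.21
130.0 ft 0.6 [-0.8  0.1  1.1] 15.52
133.0 ft 0.3 [-0.5  0.3 -0.5] 15.82
136.0 ft -0.0 [-0.5  0.9  0.6] 16.13
139.0 ft 0.1 [-0.4  0.5 -0.2] 16.44
30 45 [106. 213.]
30 50 [117. 227.]
30 55 [131. 241.]
90 45 [365. 294.]
90 50 [390. 289.]
90 55 [414. 281.]
150 45 [535. 145.]
150 50 [535. 131.]
150 55 [534. 117.]
210 45 [449.  11.]
210 50 [436.   5.]
210 55 [423.  -1.]
```

View pics/g_w.png

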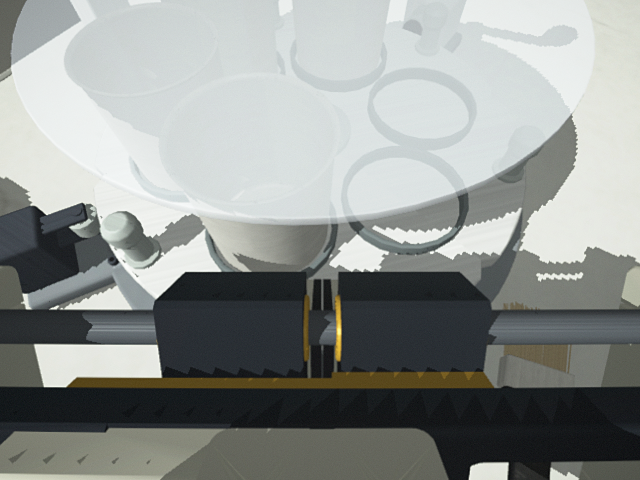

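Peg 30's head is at about (122,222), which gives roughly 49°. I'll make the last few degrees in small steps.

```bash
python3 - <<'E'
from h import *
F0=np.array([.3,-.37,-.16])
ims=[]
for th in (142,144,145,146,147):
    push([th],.0262,F0,.03)
    i,V,p,d=snap("wrist",f"h{th}"); ims.append(cv2.resize(p[180:280,80:180,::-1],(160*2,160*2),interpolation=cv2.INTER_CUBIC))
    for a in (56,58,60): 
        A=np.radians(30+a)+YAW; print(a,proj(i,V,np.array([C[0]+.124*np.cos(A),C[1]+.124*np.sin(A),.084]))[0].round())
cv2.imwrite("pics/h.png",cv2.resize(np.hstack(ims),(800,160)))
E
```

```text
142 ft 0.3 [-0.7  0.5  1.1] 16.9
56 [123. 239.]
58 [129. 245.]
60 [136. 250.]
144 ft -0.1 [-0.1  0.3 -0.3] 17.23
56 [117. 236.]
58 [122. 241.]
60 [128. 247.]
145 ft -1.4 [ 0.2  2.  -0. ] 17.53
56 [113. 234.]
58 [119. 240.]
60 [125. 245.]
146 ft 0.3 [-0.2 -0.1  0.1] 17.83
56 [108. 233.]
58 [114. 239.]
60 [120. 244.]
147 ft 0.9 [-1.1 -0.   0.3] 18.13
56 [106. 231.]
58 [111. 237.]
60 [117. 242.]
```

View pics/h.png

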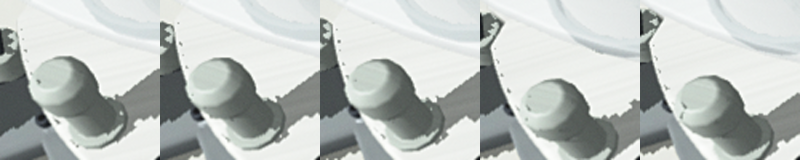

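View pics/h147.png

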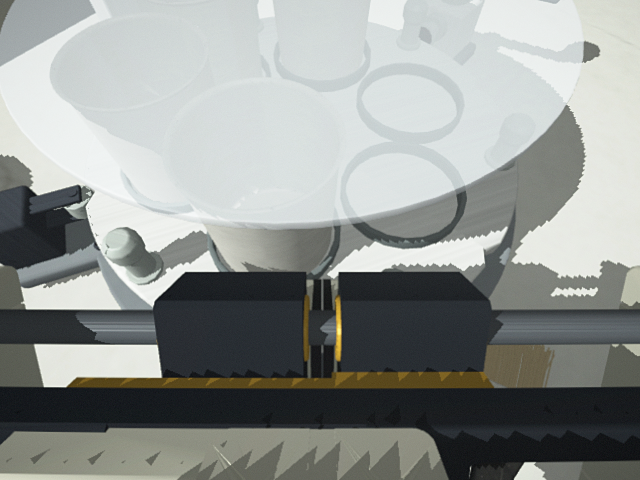

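Between th=145 and 146 the table jumped on: the peg moved from ~56° to ~60° and the rim notch now sits at the roller at (85,205). I'll back off, withdraw, and check with the top and scene cameras.

```bash
python3 - <<'E'
from h import *
p,R=ppose(147,psi_of(147),44,w=.036); robot.servo_line(p,R,.06)
p,R=ppose(147,psi_of(147),44,w=.036,back=.14); robot.servo_line(p,R,.15)
p=p+[0,0,.15]; 
try: robot.servo_line(p,R,.2)
except Exception as e: print(e)
print(robot.read_t(),robot.read_force(),robot.read_qpos().round(1))
# to the lever: vertical tool, above
Rv=np.array([[-1,0,0],[0,1,0],[0,0,-1.]])
robot.goto([.50,-.25,.33],Rv)
print(robot.read_t(),robot.read_qpos().round(1))
snap("top","k_t");snap("scene","k_s");snap("wrist","k_w")
E
```

```text
20.4833 [0.12076784 0.63600898 0.16002145] [ 75.3   8.  -30.6  33.2 -83.6 -51.9]
22.3333 [ -6.4   6.7  -4.3   0.  -79.  -83.5]
```

View pics/k_t.png

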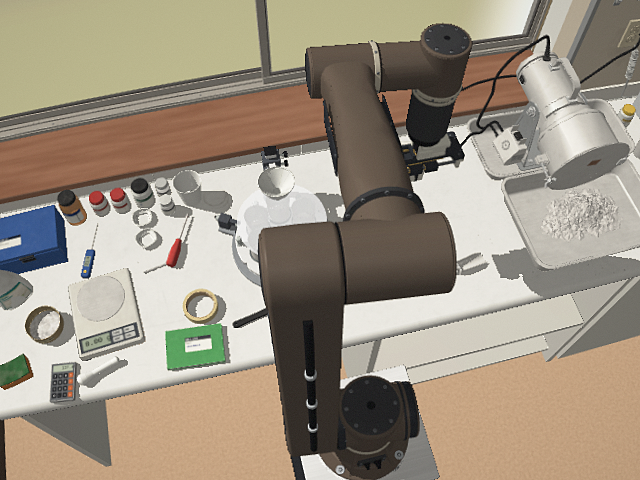

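View pics/k_s.png

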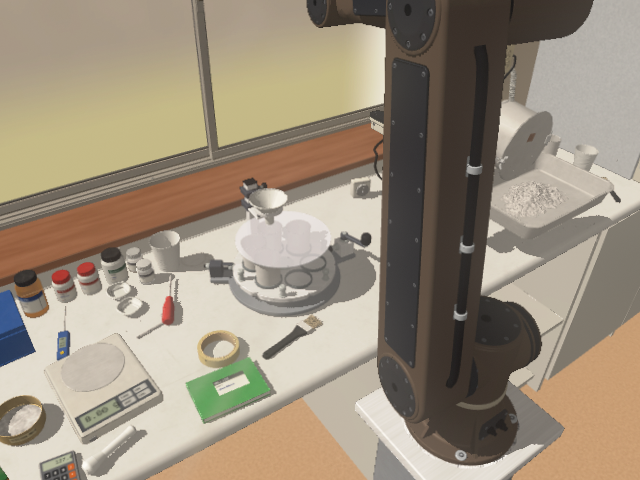

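View pics/k_w.png

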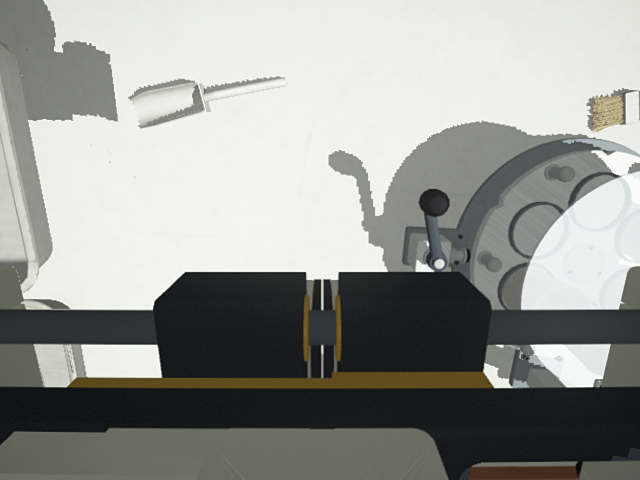

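```bash
python3 - <<'E'
from h import *
a=cv2.imread("pics/k_s.png")[170:320,195:385]; b=cv2.imread("pics/a_scene.png")[170:320,195:385]
cv2.imwrite("pics/k2.png",cv2.resize(np.hstack([b,a]),None,fx=2.1,fy=2.1,interpolation=cv2.INTER_CUBIC))
i,_=view("wrist"); V1=np.load("pics/b_w1.npz")["V"];V2=np.load("pics/k_w.npz")["V"]
im=cv2.imread("pics/k_w.png"); cv2.imwrite("pics/k3.png",cv2.resize(im[170:290,380:540],None,fx=5,fy=5,interpolation=cv2.INTER_CUBIC))
print(tri([(i,V1,(294.7,224.5)),(i,V2,(434,202))]), atz(i,V2,(434,202),.116), atz(i,V1,(294.7,224.5),.116))
print('screw', tri([(i,V1,(310.5,279.3)),(i,V2,(439,264))]))
E
```

```text
[ 0.49190401 -0.1321111   0.10095369] [ 0.48905794 -0.13676901  0.116     ] [ 0.48902785 -0.13089387  0.116     ]
screw [ 0.56594278 -0.11514332  0.08273024]
```

View pics/k2.png

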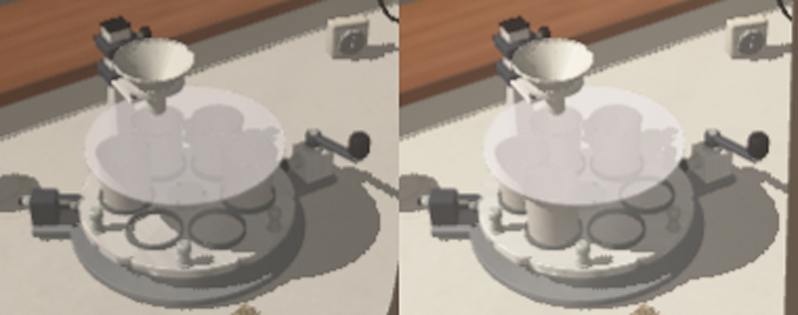

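View pics/k3.png

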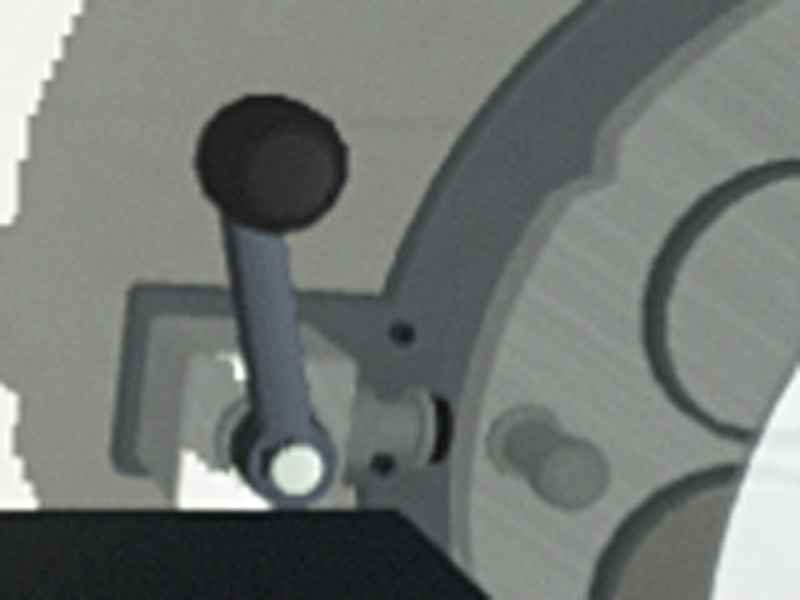

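The indexing is confirmed: the pegs sit at the same places as at the start and the beakers have moved one station, all upright. The wrist view puts the knob at (434,202), which triangulates to (0.492,-0.132). That is 75 mm from the pivot, at lever ≈0.10 rad. Now the lever.

```bash
cat >> h.py <<'E'
AX=np.array([.5652,-.1146]); A0=np.radians(193.4)
def lpose(d,w,z=.092,s=1,r=.075):
    a=A0+d; u=np.array([np.cos(a),np.sin(a),0]); t=np.array([-np.sin(a),np.cos(a),0])
    p=np.array([*AX,0])+r*u-w*t; p[2]=z; Z=np.array([0,0,-1.]); Y=s*t
    return p,np.column_stack([np.cross(Y,Z),Y,Z]),t
E
python3 - <<'E'
from h import *
for s in(1,-1):
  for d in (0,.3,.6,.9,1.2):
    p,R,t=lpose(d,.035,s=s); q=robot.ik(p,R); p[2]=.2; q2=robot.ik(p,R);print(s,d,None if q is None else q.round(),q2 is not None)
E
```

```text
1 0 [ 11.  11. -32.   0. -47.  92.] True
1 0.3 [  8.  12. -32.   0. -47. 112.] True
1 0.6 [  5.  13. -30.   0. -47. 132.] True
1 0.9 [  3.  14. -28.   0. -48. 152.] True
1 1.2 [  1.  16. -25.   0. -49. 171.] True
-1 0 [ 11.  11. -32.   0. -47. -88.] True
-1 0.3 [  8.  12. -32.   0. -47. -68.] True
-1 0.6 [  5.  13. -30.   0. -47. -48.] True
-1 0.9 [  3.  14. -28.   0. -48. -28.] True
-1 1.2 [  1.  16. -25.   0. -49.  -9.] True
```

```bash
python3 - <<'E'
from h import *
p,R,t=lpose(0,.046,z=.2,s=-1); robot.goto(p,R)
p,R,t=lpose(0,.046,s=-1); robot.servo_line(p,R,.12)
robot.dwell(.15); F0=np.mean([robot.read_force() for _ in range(3)],0); np.save("F0.npy",F0); print(F0,robot.read_t())
for w in np.arange(.044,.024,-.0015):
    p,R,t=lpose(0,w,s=-1); robot.servo_line(p,R,.03); f=robot.read_force()-F0; print(round(w,4),f.round(1),round(f@t,1))
    if f@t<-2: break
print(robot.read_t(),robot.read_position()-p); snap("wrist","l_w")
E
```

```text
[-0.50462786  0.59501186  0.292673  ] 24.5333
0.044 [ 0.5 -0.5 -1.4] 0.6
0.0425 [ 0.  -0.3 -0.2] 0.3
0.041 [ 0.9 -0.8 -0.4] 1.0
0.0395 [ 0.5 -0.5  0.1] 0.6
0.038 [ 1.6  0.5 -0.8] -0.1
0.0365 [-0.2 -1.4 -0.3] 1.4
0.035 [ 0.3 -0.8  0. ] 0.8
0.0335 [ 0.3 -1.   0.1] 1.0
0.032 [-0.1 -0.6 -1.1] 0.5
0.0305 [ 0.3  0.5 -0.3] -0.4
0.029 [0.3 3.6 1.4] -3.4
27.2833 [-2.56538622e-04  5.55832658e-05 -9.54089381e-05]
```

View pics/l_w.png

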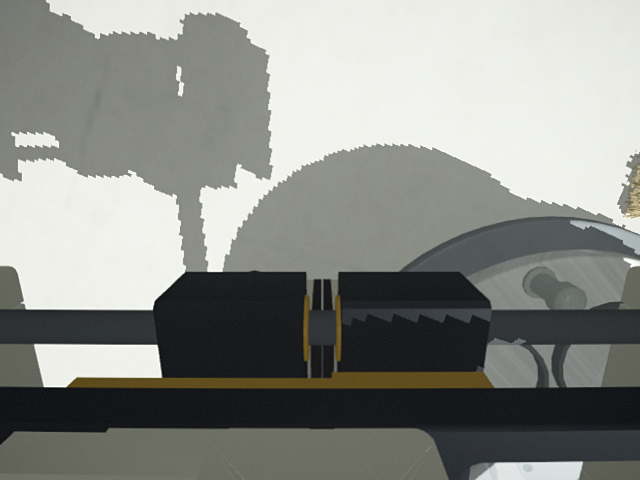

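The wrist view only shows the turntable at the right, because the fingers hide the knob. Force shows contact at w≈0.030 with about 3.4 N, which is the lever's friction. I'll swing it round by feel.

```bash
cat > lev.py <<'E'
from h import *
F0=np.load("F0.npy"); d=0; step=.05
while d<1.35:
    d+=step; p,R,t=lpose(d,.0295,s=-1); robot.servo_line(p,R,.04)
    f=np.mean([robot.read_force() for _ in range(6)],0)-F0; ft=-f@t
    e=(robot.read_position()-p); print(round(d,3),'F',round(ft,1),f.round(1),'err',(e*1000).round(1),round(robot.read_t(),1))
    if np.linalg.norm(f)>25 or ft>13: break
    step=.05 if ft<4.6 else .02 if ft<6.0 else .01 if ft<8.5 else .007
    if robot.read_t()>55: break
np.save("d.npy",d)
E
python3 lev.py
```

```text
0.05 F 1.9 [-1.   1.7 -0.1] err [-0.1 -0.1 -0. ] 27.6
0.1 F 1.8 [-1.6  1.4  0.3] err [-0.1 -0.1 -0. ] 27.8
0.15 F 1.0 [-1.5  0.5 -0.6] err [-0.1 -0.1 -0.1] 28.1
0.2 F 1.7 [-2.5  0.7 -0.6] err [-0.1 -0.  -0. ] 28.3
0.25 F 2.1 [-1.5  1.6 -0.3] err [-0.1 -0.  -0. ] 28.6
0.3 F 1.8 [-2.2  0.8 -0.8] err [-0. -0. -0.] 28.8
0.35 F 2.5 [-3.2  0.9 -0.3] err [-0.  0. -0.] 29.1
0.4 F 0.3 [-1.2 -0.4  1.1] err [ 0. -0. -0.] 29.3
0.45 F 1.4 [-2.4 -0.1 -0.9] err [ 0.  0. -0.] 29.6
0.5 F 0.7 [-1.5 -0.5 -1. ] err [ 0. -0. -0.] 29.8
0.55 F 1.0 [-2.1 -0.7  0.5] err [ 0.  0. -0.] 30.1
0.6 F 2.3 [-2.6  0.6 -0. ] err [-0.1  0.  -0. ] 30.3
0.65 F 2.7 [-3.6 -0.1  0.8] err [-0.1  0.1 -0. ] 30.6
0.7 F 3.4 [-3.6  0.9 -0.4] err [-0.2  0.1 -0.1] 30.8
0.75 F 3.9 [-3.8  1.3  0.7] err [-0.2  0.1 -0.1] 31.1
0.8 F 4.4 [-4.3  1.3  1.4] err [-0.4  0.1 -0.1] 31.3
0.85 F 5.0 [-4.7  1.7  2.2] err [-0.7  0.2 -0.1] 31.6
0.87 F 7.7 [-6.9  3.5  3.3] err [-1.   0.4 -0.1] 31.8
0.88 F 8.7 [-7.4  4.6  4.2] err [-1.2  0.5 -0.2] 32.1
0.887 F 8.5 [-6.9  5.1  3.8] err [-1.3  0.6 -0.2] 32.3
0.897 F 8.9 [-7.7  4.6  3.9] err [-1.4  0.6 -0.2] 32.6
0.904 F 9.6 [-8.   5.5  4.1] err [-1.4  0.6 -0.2] 32.8
0.911 F 9.9 [-8.1  6.3  4.3] err [-1.5  0.7 -0.2] 33.1
0.918 F 10.4 [-8.9  5.6  5. ] err [-1.5  0.7 -0.2] 33.3
0.925 F 10.2 [-9.   4.9  4.9] err [-1.6  0.7 -0.2] 33.6
0.932 F 10.3 [-8.4  6.4  5.3] err [-1.6  0.7 -0.2] 33.8
0.939 F 10.1 [-8.   6.9  4.9] err [-1.7  0.8 -0.2] 34.1
0.946 F 10.4 [-8.9  5.9  5.7] err [-1.7  0.7 -0.2] 34.3
0.953 F 10.7 [-9.2  5.9  5.9] err [-1.8  0.7 -0.2] 34.6
0.96 F 11.2 [-9.3  6.9  5.7] err [-1.8  0.8 -0.2] 34.8
0.967 F 11.7 [-10.    6.6   6.4] err [-1.9  0.8 -0.2] 35.1
0.974 F 11.7 [-10.1   6.2   6.1] err [-2.   0.8 -0.2] 35.3
0.981 F 11.1 [-9.4  6.6  6.2] err [-2.1  0.8 -0.3] 35.6
0.988 F 12.4 [-10.5   7.5   6.3] err [-2.1  0.8 -0.2] 35.8
0.995 F 13.4 [-11.3   8.4   6.8] err [-2.2  0.8 -0.3] 36.1
```

```bash
python3 - <<'E'
from h import *
print(robot.read_grip_width(),robot.read_ft_torque(),robot.read_force()); snap("scene","m_s");snap("top","m_t");snap("wrist","m_w")
a=cv2.imread("pics/m_s.png")[150:330,220:460];b=cv2.imread("pics/m_t.png")[120:300,260:500]
cv2.imwrite("pics/m.png",cv2.resize(np.hstack([a,b]),None,fx=1.66,fy=1.66))
E
```

```text
0.0031359713379484084 [2.74021966 3.85074011 0.05663422] [-11.76877632   9.00129033   7.083309  ]
```

View pics/m.png

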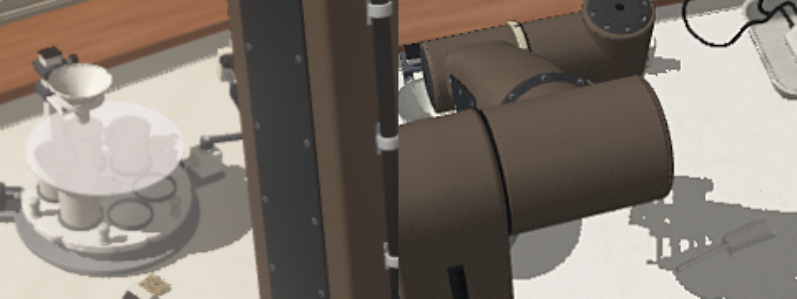

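View pics/m_w.png

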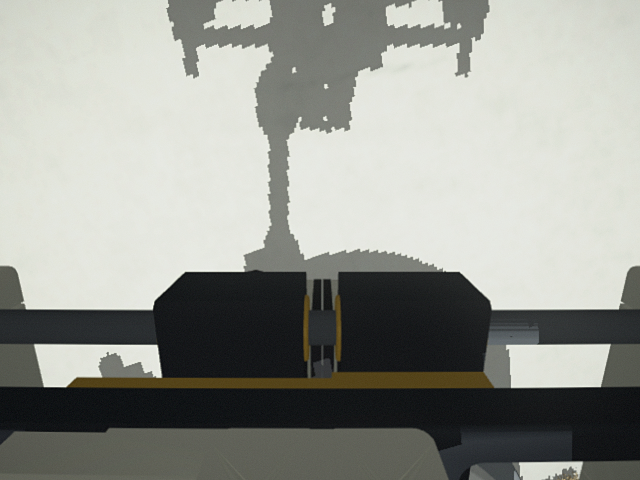

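The force holds at about 14 N tangential with no further yielding, inside the 9–20 N window. I'll back off and look.

```bash
python3 - <<'E'
from h import *
d=float(np.load("d.npy"))
p,R,t=lpose(d,.045,s=-1); robot.servo_line(p,R,.08)
p[2]=.25; robot.servo_line(p,R,.2)
Rv=np.array([[-1,0,0],[0,1,0],[0,0,-1.]])
robot.goto([.52,-.27,.33],Rv); snap("wrist","n_w"); snap("scene","n_s")
a=cv2.imread("pics/n_w.png")[100:300,380:600];b=cv2.imread("pics/n_s.png")[170:320,195:385]
cv2.imwrite("pics/n.png",np.hstack([cv2.resize(a,(440,400)),cv2.resize(b,(360,400))]))
print(robot.read_t(),robot.read_force())
i,_=view("wrist"); V=np.load("pics/n_w.npz")["V"]
for dd in (.7,.75,.8,.85,.9,.95): print(dd,proj(i,V,np.array([*(AX+.075*np.array([np.cos(A0+dd),np.sin(A0+dd)])),.101]))[0].round(1))
E
```

```text
38.5917 [-0.08756967  0.33192923  0.368687  ]
0.7 [412.5 211.4]
0.75 [410.3 214.3]
0.8 [408.2 217.3]
0.85 [406.3 220.3]
0.9 [404.5 223.4]
0.95 [402.9 226.6]
```

View pics/n_w.png

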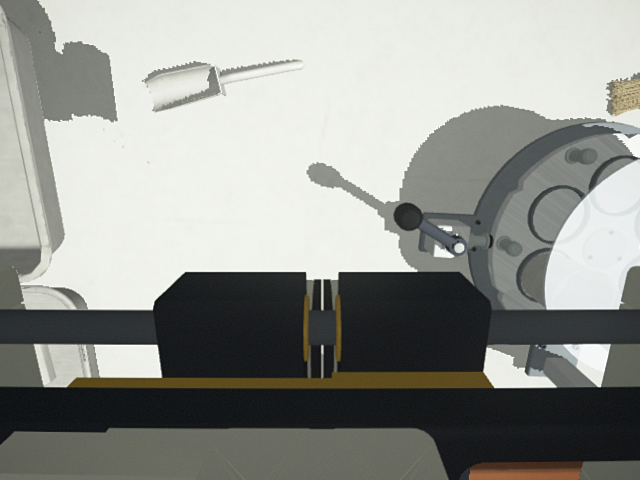

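View pics/n.png

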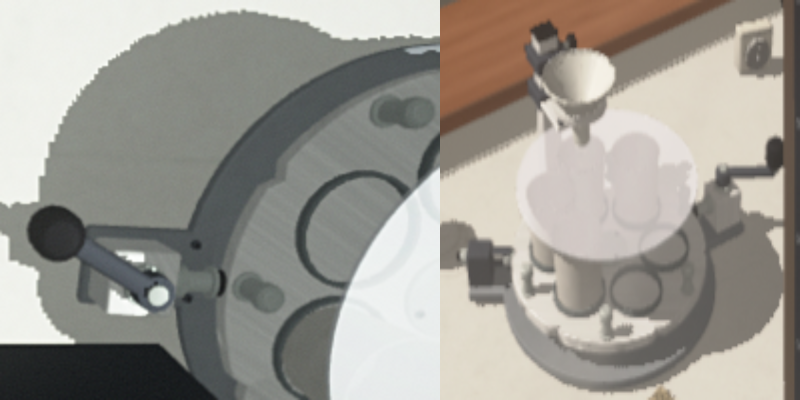

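The knob is now at (408,216), so the lever stands at about 0.88 rad, less than my commanded arc. The fingers gave or slid a little under load. I'll push once more straight along the tangent to confirm it stands firm.

```bash
python3 - <<'E'
from h import *
i,_=view("wrist"); V=np.load("pics/n_w.npz")["V"]
k=atz(i,V,(408,216),.101); dk=np.arctan2(*(k[:2]-AX)[::-1])%(2*np.pi)-A0; print(k,np.linalg.norm(k[:2]-AX),dk)
d=.78
p,R,t=lpose(d,.042,z=.2,s=-1); robot.goto(p,R)
p,R,t=lpose(d,.042,z=.094,s=-1); robot.servo_line(p,R,.15); robot.dwell(.1)
F0=np.mean([robot.read_force() for _ in range(6)],0); print(F0,robot.read_t())
w=.034
while w>.012:
    p,R,t=lpose(d,w,z=.094,s=-1); robot.servo_line(p,R,.04)
    f=np.mean([robot.read_force() for _ in range(6)],0)-F0; e=(robot.read_position()-p)
    print(round(w,4),round(-f@t,1),f.round(1),'err_t',round(e@t*1000,2),round(robot.read_t(),1))
    if -f@t>15 or np.linalg.norm(f)>22 or robot.read_t()>56: break
    w-=.001
np.save("w.npy",w)
E
```

```text
[ 0.52547699 -0.17933021  0.101     ] 0.07594681093488007 0.7865115811132539
[-0.54297485  0.32224341 -0.93185854] 40.3333
0.034 -0.3 [ 0.2 -0.2  0.3] err_t 0.35 40.7
0.033 -1.4 [ 1.  -1.2  0.5] err_t -0.04 40.9
0.032 0.2 [-0.4 -0.1  2.3] err_t 0.01 41.2
0.031 0.0 [-0.1 -0.2  1.4] err_t 0.04 41.4
0.03 -0.4 [ 0.2 -0.5  1.3] err_t 0.09 41.7
0.029 1.6 [-0.7  1.7  1.4] err_t -0.44 41.9
0.028 4.6 [-3.6  2.9  3.6] err_t -0.95 42.2
0.027 6.5 [-4.5  5.1  4.6] err_t -1.21 42.4
0.026 6.8 [-5.6  3.8  5.6] err_t -1.34 42.7
0.025 6.9 [-5.3  4.5  5.1] err_t -1.52 42.9
0.024 8.6 [-7.1  4.9  6.2] err_t -1.66 43.2
0.023 8.1 [-6.7  4.5  6.8] err_t -1.79 43.4
0.022 8.3 [-6.4  5.4  6.6] err_t -1.93 43.7
0.021 8.9 [-7.5  4.7  7.1] err_t -2.03 43.9
0.02 9.2 [-7.8  5.   7.9] err_t -2.16 44.2
0.019 9.6 [-8.3  4.9  7.5] err_t -2.28 44.4
0.018 10.5 [-8.6  6.1  8.3] err_t -2.39 44.7
0.017 10.9 [-9.2  5.8  9.2] err_t -2.48 44.9
0.016 11.1 [-9.2  6.2  8.8] err_t -2.59 45.2
0.015 11.1 [-10.    4.9   9.6] err_t -2.74 45.4
0.014 11.7 [-9.9  6.2 10.2] err_t -2.84 45.7
0.013 12.2 [-10.3   6.5  10.8] err_t -2.94 45.9
```

```bash
python3 - <<'E'
from h import *
print(robot.read_grip_width())
p,R,t=lpose(.78,.045,z=.094,s=-1); robot.servo_line(p,R,.08)
p[2]=.25; robot.servo_line(p,R,.2)
Rv=np.array([[-1,0,0],[0,1,0],[0,0,-1.]])
robot.goto([.52,-.27,.33],Rv); snap("wrist","o_w"); snap("scene","o_s")
a=cv2.imread("pics/n_w.png")[170:280,380:540];b=cv2.imread("pics/o_w.png")[170:280,380:540]
cv2.imwrite("pics/o.png",cv2.resize(np.hstack([a,b]),None,fx=2.5,fy=2.5,interpolation=cv2.INTER_CUBIC))
print(robot.read_t())
def kn(f):
    im=cv2.imread(f"pics/{f}.png"); m=(im.max(2)<50).astype(np.uint8); m[:185]=0;m[245:]=0;m[:,:385]=0;m[:,435:]=0
    ys,xs=np.nonzero(m); V=np.load(f"pics/{f}.npz")["V"]; k=atz(robot.camera_info("wrist"),V,(xs.mean(),ys.mean()),.101)
    print(f,xs.mean(),ys.mean(),len(xs),np.arctan2(*(k[:2]-AX)[::-1])%(2*np.pi)-A0)
kn("n_w");kn("o_w")
E
```

```text
0.0034696005521220666
48.3
n_w 405.5118343195266 214.47633136094674 338 0.7870378437779793
o_w 407.00584795321635 212.5 342 0.7484134907285607
```

View pics/o.png

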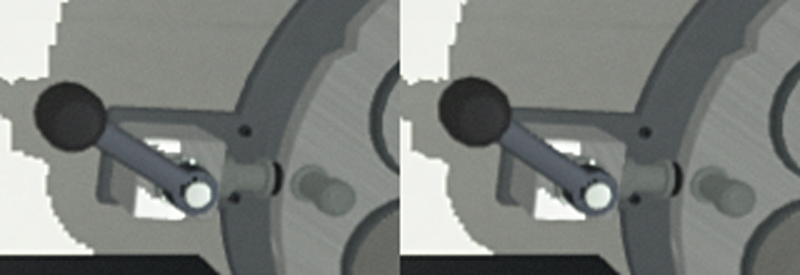

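View pics/o_s.png

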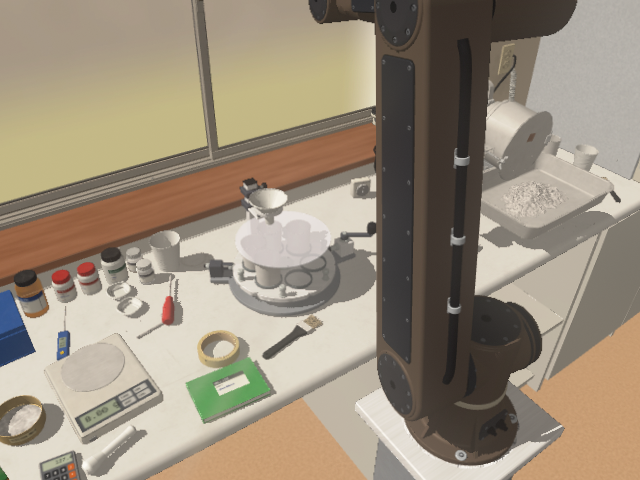

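The knob sits about 2 px back (≈0.03 rad) from the previous look. The closed fingers also yield softly along their jaw direction. I'll check for drift, then make a final push with the stiff side of the fingers (tool x along the push), releasing slowly.

```bash
cat >> h.py <<'E'
def kn(f):
    im=cv2.imread(f"pics/{f}.png"); m=(im.max(2)<50).astype(np.uint8); m[:185]=0;m[245:]=0;m[:,:385]=0;m[:,435:]=0
    ys,xs=np.nonzero(m); V=np.load(f"pics/{f}.npz")["V"]; k=atz(robot.camera_info("wrist"),V,(xs.mean(),ys.mean()),.101)
    print(f,xs.mean(),ys.mean(),len(xs),np.arctan2(*(k[:2]-AX)[::-1])%(2*np.pi)-A0)
def xpose(d,w,z=.094,sx=-1,r=.075):
    p,_,t=lpose(d,w,z,r=r); Z=np.array([0,0,-1.]); X=sx*t; return p,np.column_stack([X,np.cross(Z,X),Z]),t
E
python3 - <<'E'
from h import *
snap("wrist","p_w"); kn("p_w")
for sx in (1,-1):
  p,R,t=xpose(.77,.02,sx=sx); print(sx,R[:,1].round(2),robot.ik(p,R)); p[2]=.2; print(robot.ik(p,R))
print(robot.read_qpos().round(0),robot.read_t())
E
```

```text
p_w 406.48538011695905 212.53216374269005 342 0.7512682295036677
1 [-0.54 -0.84 -0.  ] [  2.80634378  14.75540087 -26.96423425   0.         -48.28036488
  54.71140644]
[  2.80634378   8.4999944  -19.23493284   0.         -62.26507275
  54.71140644]
-1 [0.54 0.84 0.  ] [   2.80634378   14.75540087  -26.96423425    0.          -48.28036488
 -125.28859356]
[   2.80634378    8.4999944   -19.23493284    0.          -62.26507275
 -125.28859356]
[ -8.   9.  -1.  -0. -79. -82.] 48.35
```

```bash
python3 - <<'E'
from h import *
d=.76
p,R,t=xpose(d,.042,z=.2); robot.goto(p,R)
p,R,t=xpose(d,.042); robot.servo_line(p,R,.15); robot.dwell(.1)
F0=np.mean([robot.read_force() for _ in range(6)],0); print(F0,robot.read_t())
p,R,t=xpose(d,.030); robot.servo_line(p,R,.05)
w=.030; ft=0
while w>.006:
    w-=.001 if ft<3 else .0006
    p,R,t=xpose(d,w); robot.servo_line(p,R,.03)
    f=np.mean([robot.read_force() for _ in range(6)],0)-F0; e=(robot.read_position()-p); ft=-f@t
    print(round(w,4),round(ft,1),f.round(1),'err_t',round(e@t*1000,2),round(robot.read_t(),1))
    if ft>13 or np.linalg.norm(f)>20 or robot.read_t()>58: break
for k in range(4):
    w+=.001; p,R,t=xpose(d,w); robot.servo_line(p,R,.01)
p,R,t=xpose(d,.042); robot.servo_line(p,R,.08)
print(robot.read_t())
E
```

```text
[ 0.19726967  0.68748206 -0.29293734] 50.0917
0.029 -1.1 [ 0.9 -0.6  0. ] err_t -0.08 50.7
0.028 0.3 [-0.6 -0.4  0.1] err_t 0.02 51.0
0.027 0.3 [-0.8 -0.6  1. ] err_t 0.05 51.2
0.026 -1.1 [ 0.4 -1.3  0.2] err_t 0.07 51.5
0.025 1.7 [-1.8  0.2  0.5] err_t -0.18 51.7
0.024 5.4 [-3.9  3.9  1.5] err_t -0.76 52.0
0.0234 5.5 [-4.4  3.3  4.3] err_t -0.96 52.2
0.0228 5.7 [-4.   4.3  3.2] err_t -1.06 52.5
0.0222 6.1 [-6.   2.1  3.7] err_t -1.13 52.7
0.0216 6.3 [-5.   3.9  4. ] err_t -1.2 53.0
0.021 7.2 [-6.4  3.4  4.1] err_t -1.27 53.2
0.0204 6.8 [-6.1  3.   4.7] err_t -1.36 53.5
0.0198 7.2 [-6.5  3.1  3.2] err_t -1.45 53.7
0.0192 7.1 [-6.9  2.5  6.2] err_t -1.56 54.0
0.0186 8.7 [-7.6  4.3  4.8] err_t -1.64 54.2
0.018 7.7 [-6.9  3.5  4.8] err_t -1.7 54.5
0.0174 8.5 [-8.1  3.1  5.9] err_t -1.83 54.7
0.0168 9.5 [-8.7  4.1  6.3] err_t -1.93 55.0
0.0162 9.0 [-8.6  3.3  5.6] err_t -1.99 55.2
0.0156 8.4 [-8.1  3.   6.1] err_t -2.09 55.5
0.015 9.5 [-8.7  4.1  5.9] err_t -2.19 55.7
0.0144 9.6 [-9.   3.6  6.9] err_t -2.26 56.0
0.0138 9.5 [-9.1  3.4  6.5] err_t -2.35 56.2
0.0132 10.2 [-9.2  4.6  7.8] err_t -2.44 56.5
0.0126 11.6 [-10.4   5.3   8.1] err_t -2.49 56.7
0.012 11.1 [-9.9  5.2  7.6] err_t -2.58 57.0
0.0114 11.3 [-10.7   4.2   7.1] err_t -2.62 57.2
0.0108 11.6 [-11.3   3.8   7.7] err_t -2.71 57.5
0.0102 10.6 [-9.8  4.3  8.1] err_t -2.75 57.7
0.0096 12.3 [-10.7   6.1   8. ] err_t -2.85 58.0
0.009 13.0 [-12.1   5.3   9.2] err_t -2.9 58.2
59.7417
```

```bash
python3 - <<'E'
from h import *
p,R,t=xpose(.76,.045,z=.25); robot.servo_line(p,R,.25)
Rv=np.array([[-1,0,0],[0,1,0],[0,0,-1.]])
robot.goto([.52,-.27,.33],Rv); snap("wrist","q_w"); kn("q_w"); snap("scene","q_s"); print(robot.read_t())
a=cv2.imread("pics/q_w.png")[100:300,380:600];b=cv2.imread("pics/q_s.png")[170:320,195:385]
cv2.imwrite("pics/q.png",np.hstack([cv2.resize(a,(440,400)),cv2.resize(b,(360,400))]))
E
```

```text
q_w 406.7397660818713 212.8216374269006 342 0.758582365830216
61.4083
```

View pics/q.png

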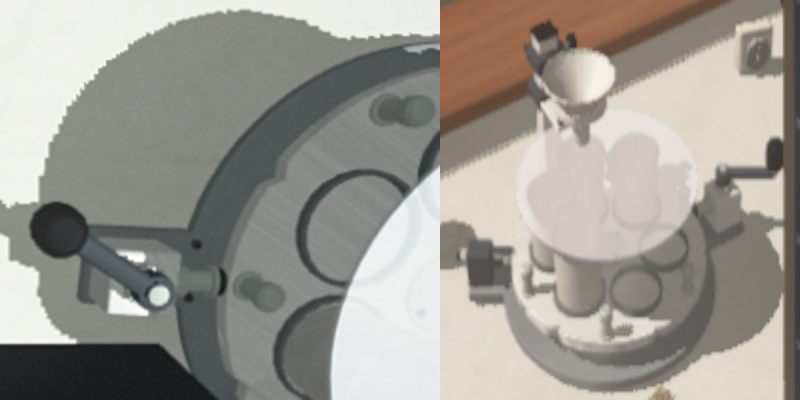

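The lever is stable (d≈0.76, so ≈0.86 rad), the pad is against the rim, the table is in its notch, the beakers are upright and the robot is clear. I'm handing the job in.

```bash
python3 - <<'E'
from rig import robot
robot.job_done(); print(robot.read_t())
E
```

```text
the job is handed in; nothing more can be done
the job is handed in; nothing more can be done
```

I turned the carousel one station counter-clockwise, clamped it, and handed the job in at about 61.4 s of the 70 s allowed. No verdict was reported.

**Turntable:** I pushed the 90° peg round under the cover with the closed fingers leaning in at 44°. The table clicked in between 55° and 56° of push. In the last pictures the pegs line up with their starting positions. The next beaker is upright under the funnel, all four beakers are in their seats, and the things lying round about look unmoved.

**Clamp:** I swung the lever until it bound, at about 0.7 to 0.85 rad, and pushed it to about 14 N at the knob. I pushed twice more to check that it was tight, to 12 N and 13 N. The highest total force I read was about 17 N, well under the 35 N that would strain it.

**What was less clean:**
- **Soft under load:** Above about 7 N the knob or fingers gave a further 10 to 15 mm instead of stopping hard.
- **Spring-back:** After each release the lever settled slightly back, at about 0.88, 0.85 and then 0.86 rad by the camera (each ±0.05). It did not seem to drift afterwards. I judge it firmly clamped from the push force and the stable angle, but I could not see the pad squeeze.
- **Peg position:** The 90° peg was about 3 mm from where I had calculated it, which I corrected by feeling for contact.

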